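# Find the shaft flat and hold the collar on it

## Robot

A 6-joint arm with a two-finger parallel gripper is mounted at the origin on the work surface. World frame = base frame: x ahead of the robot, y to its left, z up, the work surface at z = 0. Lengths are in m, angles in degrees, forces in N, time in s.
With the tool pointing down it reaches from about 0.325 to 0.775 m from the base axis. Payload 5.5 kg.
Tool frame: the origin (TCP) lies at the centre of the arm's flange, where the gripper is bolted on; the fingertips stand 182 mm ahead of it and the grasp point (between the pads) lies 163 mm ahead of it; z points along the fingers, y is the direction in which the jaws open and shut (so a half turn about z gives the same grasp; the last joint's range is limited). The gripper opens to 88 mm and grips with 3 to 60 N. Pads are 20 mm wide; open, the fingers measure 115 mm over their backs; the gripper's body (75 mm by 178 mm) begins 61 mm behind the grasp point.
Start: joints at [63.73, 5.22, 70.514, -0, 104.267, -3.249], TCP at [0.235, 0.552, 0.405] pointing down, gripper open.
Joint ranges: [-164.24, 164.24], [-49.07, 125.15], [9.68, 141.18], [-86.29, 266.29], [3.28, 154.24], [-151.56, 151.56]. Speed limits (degrees/s): [147.25, 147.25, 172.46, 180, 180, 180].

## Interface

Orientations are given as [roll, pitch, yaw] about the fixed x, y, z axes, in that order (R = Rz(yaw) Ry(pitch) Rx(roll)).
In Python, from station import r gives the robot as it stands. The module is installed in compiled form; this text tells all that it offers. Calls block until the motion is done:
- r.reach(position, orientation): joint-space move of the TCP to a pose.
- r.servo_line(position, rotation=None, speed=0.15): straight line of the TCP; rotation=None keeps the orientation; speed is the mean speed in m/s.
- r.move_joints(angles): joint-space move.
- r.let_go() and r.grab(squeeze=None): open the fingers fully, or close them until they stop; squeeze is the grip in N (None keeps the last).
- r.wait(seconds).
- r.inverse_kinematics(position, orientation): joint angles nearest the present ones, or None.
- r.sense(): the state.
- r.snapshot(name): name is "scene" or "top" or "wrist"; returns a dict with "frame" (400x640x3 uint8, red, green, blue), "fx", "fy", "cx", "cy" (pixels), "R" (3x3) and "t" (3): a world point X has camera coordinates R X + t. Camera axes: x right, y down, z forward; pixel columns grow to the right and rows downward; lengths in m; the calibration is good to about 2 mm. A picture is of the moment at which its call begins. There is no depth.
A pose or a line that the arm cannot do raises r.IKError and nothing moves.
- r.hand_in(): hands the job in, once; it reports no verdict.
The state is a dict: "clock": time; "joints": joint angles; "joint_vel": joint speeds; "joint_torque": joint torques, N m; "tcp_pos": TCP position; "orientation": TCP orientation; "contact_force": force on the tool from outside, world axes, zero at the start; "torque": the same for the moment, N m; "opening": finger opening in m.
Only numpy, scipy, OpenCV 4.12 (cv2) and the standard library are available. Lean on these libraries where they do the work, as an engineer would, in place of code of your own. Each camera call takes 0.05 s, during which the arm holds its last target.

## Task

Pinch the upright steel shaft of the grey rotation drive with one finger bearing on its yellow set-screw flat, and turn it that way until the flat faces the white index line. Then pick up the blue collar, slide it onto the shaft with its brass set screw over the flat, and push it down so that the brass spring washer under it sinks by at least 4 mm. Finish while still gripping the collar and holding the washer down, with the flat still at the index line; leave the other things on the bench alone.

Things in the scene. Friction and masses are not known exactly. Their poses are not given: they have to be found in the camera images.
- drive: rotation drive fixed to the bench. Origin: centre of its underside, on the shaft axis; z up. Foot 130 (x) x 110 (y) x 12 mm, grey gearbox 90 x 90 mm up to 66 mm above the bench, dark boss 52 mm across up to 74 mm, then the spring washer and the vertical shaft. A white index line on the gearbox runs from the axis along the drive's own +x. Place and yaw vary
- shaft_end (a point): point on the shaft axis at the shaft's upper end, 128 mm above the bench; its x axis points along the index line. The shaft is 20 mm across, 40 mm of it stand free above the washer; the last 4 mm taper to 14 mm
- index (a point): point on the white index line, on the gearbox top, 40 mm from the shaft axis
- shaft (a joint): angle of the shaft in its bearings, rad, counter-clockwise seen from above; 0 when the flat faces the index line. Starts 0.5 to 1.3 rad off (positive). It turns stiffly (0.04 N m friction) and stays where it is left, travel +-3.1 rad
- flat: the yellow set-screw flat milled along one side of the shaft, 13 mm wide, from the shaft's upper taper down to below the washer. Origin: middle of the flat face, 7 mm from the shaft axis, 102 mm above the bench; x points straight out of the flat, z up. Pinched with the fingers closing along its x the shaft measures 17 mm, elsewhere up to 20 mm. A red dot on the shaft's end marks the flat's side
- washer (a joint): how far the brass spring washer (31 mm across, 5 mm thick, round the shaft) is pushed down, m: 0 up (its top 88 mm above the bench) to 0.008 at its stop. Spring: 3 N to start, plus 1 N per mm. The collar's weight alone does not move it
- collar: loose blue collar on the black pad, 16 mm tall, about 80 g, bore 22.4 mm. Origin: centre of its underside; z up. Parallel grip faces at its y = +-18 mm (36 mm apart, 22 mm long): grip it there. Set screw along its +x at mid height; its tip (5.6 mm wide) stands 8 mm from the bore axis, so the collar goes onto the shaft only with the screw within 15 degrees of the flat
- screw_head (a point): outer end of the collar's set screw, 28 mm from the bore axis along the collar's +x, 8 mm above its underside
- pad: black rubber pad fixed to the bench, 110 x 110 x 6 mm; origin: centre of its underside
- puck_a: polished specimen mount: black resin disc 30 mm across, 22 mm tall, brass chip on top, a bystander to be left alone; origin: centre of its underside
- puck_b: second specimen mount, same as puck_a, a bystander to be left alone; origin: centre of its underside
- bottle: white plastic bottle 52 mm across, 90 mm tall, a bystander to be left alone; origin: centre of its underside
- fitting: half of a sawn-open brass pipe fitting, about 125 mm long, 45 mm wide, 25 mm tall, a bystander to be left alone; origin: centre of its underside
- mouse: black computer mouse, 100 x 58 x 30 mm, a bystander to be left alone; origin: centre of its underside
- tray: empty clear plastic tray, 150 x 110 x 50 mm, a bystander to be left alone; origin: centre of its underside
- caliper: caliper lying flat, 160 mm long, about 50 mm wide, 9 mm tall, a bystander to be left alone; origin: centre of its underside
Things that resemble listed ones, but are neither listed nor needed, are in the scene too. Of the things like the drive, leave any that is green; of the rest the smaller one is meant. Several things have the shape of the collar; the one meant has the colours described above.

How it is judged (in metres and radians):
On the way, in this order (a step that is already met when the one before it is completed fails the run):
1. with a finger bearing on the flat, the shaft is turned so that the flat faces the index line (within 0.2 rad) (contact force between the fingers and flat above 2 N and value of joint shaft between -0.2 and 0.2 rad), for 0.2 s.
2. the collar is lifted from its pad in the fingers (contact force between the fingers and collar above 2 N and height (world z) of collar above 0.03 m and contact force between collar and pad below 0.1 N), for 0.1 s.
At the end, for the whole second after the job is handed in: Fingers grip the collar (over 5 N); it is on the shaft (axis within 3 mm, level within 0.12 rad), screw head within 7 mm sideways of the flat's middle line, washer held down over 3 mm, at rest, flat within 0.2 rad of the index line (value of joint shaft between -0.2 and 0.2 rad and value of joint washer above 0.003 m and horizontal distance between collar and shaft_end below 0.003 m and angle between collar's own z axis and vertical below 0.12 rad and height (world z) of collar between 0.077 and 0.087 m and y of screw_head in the frame of flat between -0.007 and 0.007 m and x of screw_head in the frame of flat above 0.012 m and contact force between the fingers and collar above 5 N and contact force between collar and drive above 3 N and linear speed of collar below 0.01 m/s); the arm keeps its last pose, push and grip.
It fails at once if a bystander is pushed more than 30 mm from its place (distance of any of puck_a, puck_b, bottle, fitting, mouse, tray, caliper from where it was at the start of the episode above 0.03 m).
It also fails if it takes over 54 s, if anything falls off the work surface, if the arm or the gripper's body presses on something with over 40 N, if the wrist force passes 120 N, or if a joint passes its speed limit or range.

## Working session

There is one attempt and no reset: what is moved stays moved. The work goes in short steps, each a Python script; the robot and the scene stay as the last script left them, time stands still between calls to the robot, and variables do not carry over. Pictures are saved under pics/ and viewed, and the job is handed in when it is done.

```bash
mkdir -p pics
python3 - <<'E'
from station import r
import cv2,pickle
for n in ("scene","top","wrist"):
    s=r.snapshot(n); cv2.imwrite(f"pics/{n}0.png",s["frame"][:,:,::-1]); pickle.dump(s,open(f"pics/{n}0.pkl","wb"))
    print(n,s["fx"],s["cx"],s["cy"],s["R"],s["t"])
print(r.sense())
E
```

```text
scene 512.0909931783073 321.5173310341695 200.49198754765018 [[ 0.82152249  0.56982687 -0.01995336]
 [ 0.40279343 -0.60476698 -0.687033  ]
 [-0.403557    0.55637598 -0.7263522 ]] [-0.39241493 -0.11922295  1.71550548]
top 430.7388998149816 317.82352787571335 203.69088655372747 [[-0.04617327 -0.99892959  0.00277487]
 [-0.97609501  0.04452685 -0.21273433]
 [ 0.21238306 -0.01253117 -0.97710614]] [0.03027273 0.52810238 1.41149727]
wrist 285.77696396359016 313.51834948215316 200.65365172441162 [[ 0.39137287  0.92023081 -0.0015905 ]
 [ 0.88040565 -0.3739312   0.29165278]
 [ 0.26779314 -0.11554528 -0.95652293]] [-0.59925586 -0.03536197  0.39076757]
{'clock': 0.15, 'joints': array([ 6.37309546e+01,  5.25364621e+00,  7.05641424e+01, -9.24703456e-05,
        1.04267135e+02, -3.24945583e+00]), 'joint_vel': array([ 0.04113066, -0.30591947, -0.13500035,  0.10143331,  0.0092726 ,
        0.00433893]), 'joint_torque': array([ 8.29482742e-04, -4.47049034e+01, -4.06906843e+01,  6.99105626e-02,
        2.75464210e-02, -1.14269324e-04]), 'tcp_pos': array([0.23465997, 0.55226537, 0.40378037]), 'orientation': array([-1.79915208e+02, -4.72422018e-03,  1.56980384e+02]), 'contact_force': array([-0.15951981, -0.58314221, -0.41815273]), 'torque': array([-0.02087241, -0.0151129 , -0.01718587]), 'opening': 0.08737247312221366}
```

View pics/scene0.png

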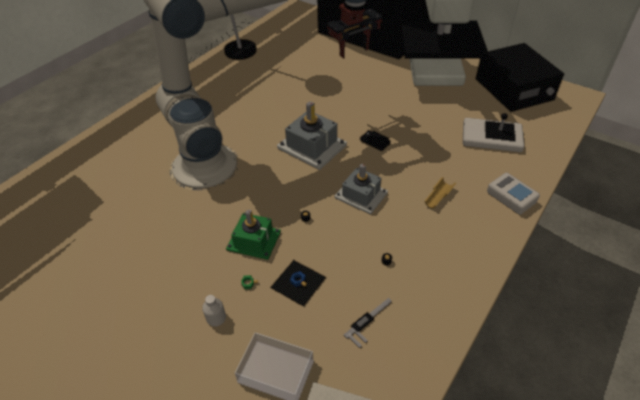

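View pics/top0.png

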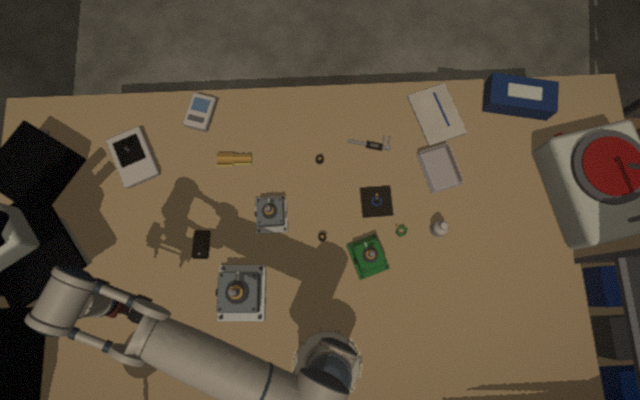

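View pics/wrist0.png

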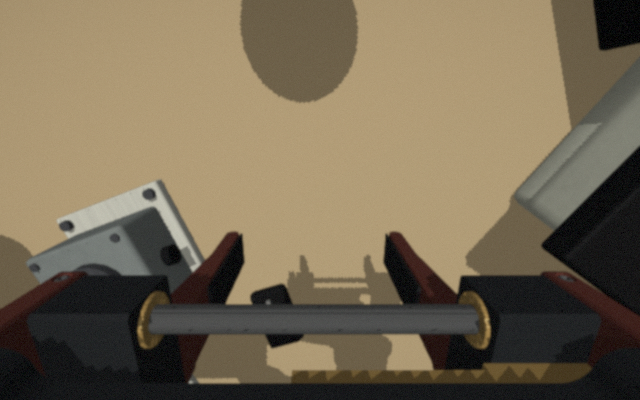

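The top view shows three drives: grey at (240,292), smaller grey at (270,211) and green at (369,257). The smaller grey one at (270,211) fits; in the scene view it is at (361,188). There are two collars: blue on the black pad at (376,200) and green at (401,230). I'll confirm both in enlarged crops.

Run:
```python
import cv2,numpy as np
t=cv2.imread("pics/top0.png"); s=cv2.imread("pics/scene0.png")
def c(im,u,v,w,h): return cv2.convertScaleAbs(cv2.resize(im[v-h:v+h,u-w:u+w],(400,300),interpolation=cv2.INTER_CUBIC),alpha=1.6)
o=np.vstack([np.hstack([c(t,270,211,32,24),c(t,376,200,32,24)]),np.hstack([c(s,361,186,32,24),c(s,299,281,32,24)])])
cv2.imwrite("pics/crop0.png",o)
```

```text
(no output)
```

View pics/crop0.png

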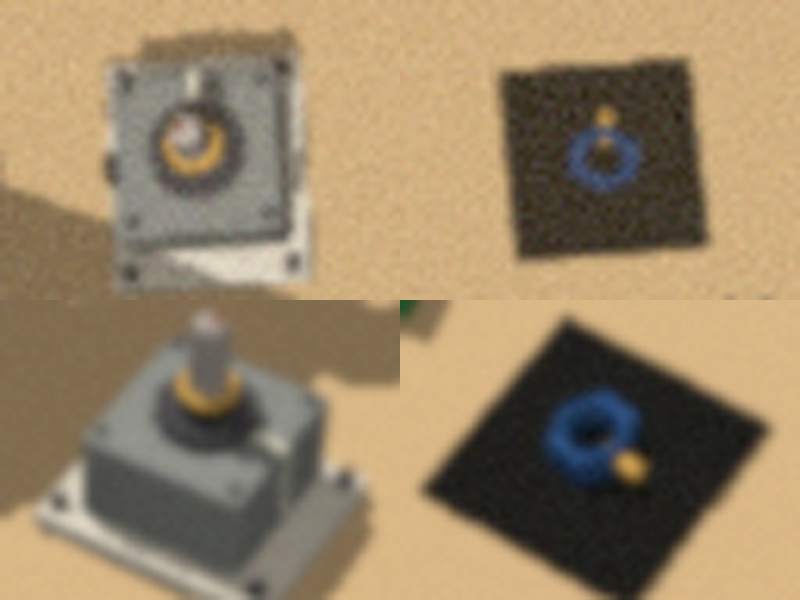

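```bash
cat > h.py <<'E'
import cv2,numpy as np,pickle
def K(s): return np.array([[s["fx"],0,s["cx"]],[0,s["fy"],s["cy"]],[0,0,1]])
def P(s): return K(s)@np.c_[s["R"],s["t"]]
def tri(obs): # list of (snap,(u,v)) -> point, reproj residual
    A=[]
    for s,(u,v) in obs:
        p=P(s); A+= [u*p[2]-p[0], v*p[2]-p[1]]
    A=[a/np.linalg.norm(a[:3]) for a in A]
    X=np.linalg.svd(np.array(A))[2][-1]; X=X[:3]/X[3]
    return X,[np.round(proj(s,X)-np.array(o),1) for s,o in obs]
def proj(s,X): q=P(s)@np.r_[X,1]; return q[:2]/q[2]
def plane(s,uv,z):
    d=s["R"].T@np.linalg.solve(K(s),np.r_[uv,1]); c=-s["R"].T@np.asarray(s["t"]); return c+d*(z-c[2])/d[2]
def shot(r,n,name):
    s=r.snapshot(n); cv2.imwrite(f"pics/{name}.png",s["frame"][:,:,::-1]); pickle.dump(s,open(f"pics/{name}.pkl","wb")); return s
def load(n): return pickle.load(open(f"pics/{n}.pkl","rb"))
E
python3 - <<'E'
from h import *
t=load("top0");s=load("scene0")
print(tri([(t,(267.9,207.3)),(s,(362.1,164.9))]))
print(tri([(t,(376.6,201.1)),(s,(297.7,278.6))]))
print(plane(t,(268.9,200.1),.066), plane(t,(267.9,207.3),.128),plane(t,(376.6,201.1),.022),plane(t,(344+206/6.25,176+117/6.25),.014))
for n,u in dict(a=(319,158),b=(322,236),bottle=(439,228),fit=(234,158),mouse=(201,244)).items(): print(n,plane(t,u,.02))
w=load("wrist0"); c=-w["R"].T@w["t"]; print("cam",c, "fwd",w["R"][2])
E
```

```text
(array([0.50896679, 0.1688398 , 0.12890694]), [array([-0.1, -0.1]), array([-0.1,  0. ])])
(array([ 0.5387149 , -0.20103824,  0.01351851]), [array([-0.1, -0.1]), array([-0.2,  0. ])])
[0.54694529 0.17132872 0.066     ] [0.50888186 0.16869281 0.128     ] [ 0.5363912  -0.20020738  0.022     ] [ 0.5610811  -0.20443351  0.014     ]
a [ 0.70390917 -0.00639077  0.02      ]
b [ 0.42264772 -0.00355788  0.02      ]
bottle [ 0.43194406 -0.40889109  0.02      ]
fit [0.71766788 0.29732608 0.02      ]
mouse [0.41406634 0.41162334 0.02      ]
cam [0.16102049 0.5833821  0.38313844] fwd [ 0.26779314 -0.11554528 -0.95652293]
```

Run:
```python
from station import r
from h import *
for yaw in (-130,-90,-60,0,50,90,120,180):
    print(yaw, [None if (q:=r.inverse_kinematics([x,y,z],[180,0,yaw])) is None else np.round(q) for x,y,z in ((.509,.169,.40),(.538,-.201,.25))])
r.reach([.509,.169,.40],[180,0,50])
shot(r,"wrist","w1")
p=np.array([.509,.169,.36])
r.servo_line(p+[-.02,.06,0]); shot(r,"wrist","w2")
print(r.sense()["clock"],r.sense()["contact_force"])
```

```text
-130 [array([  15.,   -5.,   81.,    0.,  104., -125.]), None]
-90 [None, None]
-60 [None, array([-24.,   3.,  89.,  -0.,  88., 126.])]
0 [array([ 15.,  -5.,  81.,  -0., 104., 105.]), array([-24.,   3.,  89.,  -0.,  88.,  66.])]
50 [array([ 15.,  -5.,  81.,  -0., 104.,  55.]), array([-24.,   3.,  89.,  -0.,  88.,  16.])]
90 [array([ 15.,  -5.,  81.,  -0., 104.,  15.]), array([-24.,   3.,  89.,   0.,  88., -24.])]
120 [array([ 15.,  -5.,  81.,   0., 104., -15.]), array([-24.,   3.,  89.,   0.,  88., -54.])]
180 [array([ 15.,  -5.,  81.,   0., 104., -75.]), array([ -24.,    3.,   89.,    0.,   88., -114.])]
2.625 [-0.14284148 -0.26906392 -0.17229865]
```

View pics/w1.png

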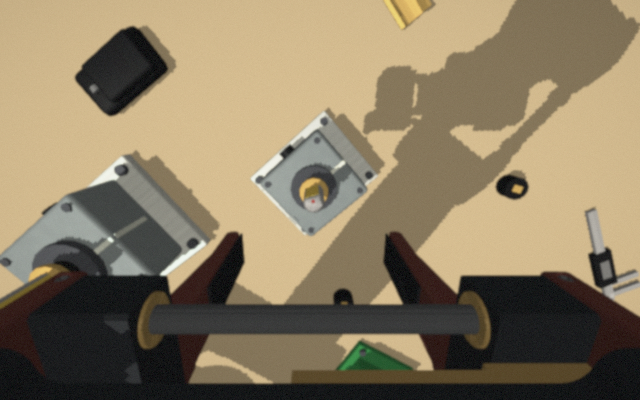

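View pics/w2.png

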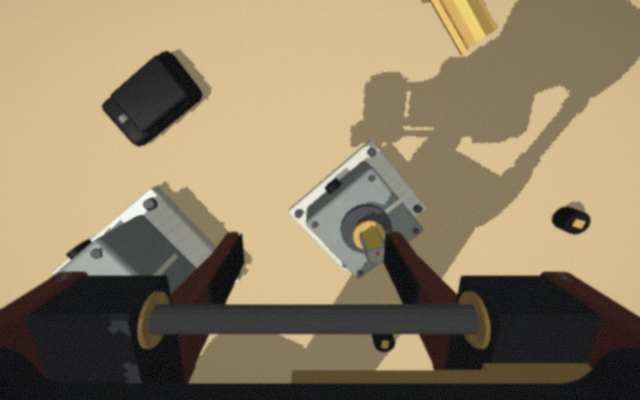

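Run:
```python
import cv2,numpy as np
a=cv2.imread("pics/w1.png");b=cv2.imread("pics/w2.png")
def c(im,u,v,w,h): return cv2.resize(im[v-h:v+h,u-w:u+w],(400,300),interpolation=cv2.INTER_CUBIC)
cv2.imwrite("pics/crop1.png",np.vstack([np.hstack([c(a,316,184,24,18),c(b,372,238,24,18)]),np.hstack([c(a,320,180,60,45),c(b,360,220,60,45)])]))
```

```text
(no output)
```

View pics/crop1.png

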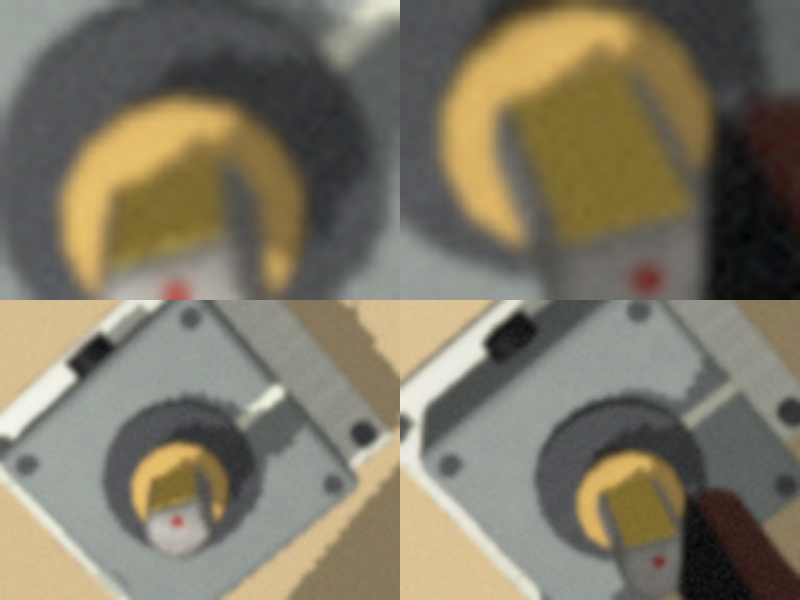

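Run:
```python
from h import *
a=load("w1");b=load("w2")
for n,pa,pb in (("topL",(304.4,197.8),(367.8,249.4)),("topR",(320.2,194.2),(383.4,244.6)),("botL",(305.2,188.8),(361.7,232.4)),("botR",(319,183.4),(375,227.2))):
    print(n,tri([(a,pa),(b,pb)]))
for s,uv in((a,[(332,171),(344.9,162)]),(b,[(387,210.4),(400.5,199.6)])):
    p=[plane(s,u,.066) for u in uv]; print(p, np.degrees(np.arctan2(*(p[1]-p[0])[1::-1])))
for s,uv in((a,[(304.4,197.8),(320.2,194.2)]),(b,[(367.8,249.4),(383.4,244.6)])):
    p=[plane(s,u,.124) for u in uv]; print(p, np.degrees(np.arctan2(*(p[1]-p[0])[1::-1])),np.linalg.norm(p[1]-p[0]))
for s,uv in((a,[(305.2,188.8),(319,183.4)]),(b,[(361.7,232.4),(375,227.2)])):
    p=[plane(s,u,.088) for u in uv]; print(p, np.degrees(np.arctan2(*(p[1]-p[0])[1::-1])),np.linalg.norm(p[1]-p[0]))
```

```text
topL (array([0.50638698, 0.17951023, 0.12626728]), [array([ 0., -0.]), array([-0.,  0.])])
topR (array([0.5183936 , 0.17118362, 0.11948812]), [array([-0.2,  0.2]), array([ 0.2, -0.3])])
botL (array([0.50662251, 0.17963467, 0.09260168]), [array([ 0.3, -0.4]), array([-0.3,  0.4])])
botR (array([0.51967933, 0.1736513 , 0.08731622]), [array([-0.2,  0.2]), array([ 0.2, -0.3])])
[array([0.53714774, 0.17117176, 0.066     ]), array([0.55434753, 0.169881  , 0.066     ])] -4.291717018080188
[array([0.53773075, 0.17065158, 0.066     ]), array([0.55476585, 0.17126786, 0.066     ])] 2.0718954271985726
[array([0.50587693, 0.17904322, 0.124     ]), array([0.51938778, 0.17228254, 0.124     ])] -26.582869046974782 0.015107939624272258
[array([0.5060473 , 0.17834024, 0.124     ]), array([0.51858355, 0.17354866, 0.124     ])] -20.917757462364555 0.013420754431349085
[array([0.50522812, 0.17868668, 0.088     ]), array([0.52009618, 0.17386004, 0.088     ])] -17.98506473936041 0.01563188300948441
[array([0.50652011, 0.17772698, 0.088     ]), array([0.51941154, 0.17387801, 0.088     ])] -16.623930652691694 0.013453750891725107
```

Run:
```python
from h import *
a=load("w1");b=load("w2")
def ang(p,q): d=q-p; return np.degrees(np.arctan2(d[1],d[0])),np.linalg.norm(d)
f=lambda s,o,l:[plane(s,(o[0]+x*.3,o[1]+(y-300)*.3),.066) for x,y in l]
B1=f(a,(260,135),[(27,464),(190,318),(333,485)])
B2=f(b,(300,175),[(450-400,465),(638-400,311),(787-400,486)])
for B in(B1,B2): print(np.round(B,4).tolist(),ang(B[0],B[1]),ang(B[1],B[2]),"mid diag",(B[0]+B[2])/2)
```

```text
[[0.4724, 0.2056, 0.066], [0.5457, 0.2076, 0.066], [0.5474, 0.1334, 0.066]] (np.float64(1.5166702702447643), np.float64(0.07328766828993583)) (np.float64(-88.7187617197408), np.float64(0.07420303515615806)) mid diag [0.50990614 0.16951702 0.066     ]
[[0.4721, 0.2057, 0.066], [0.5454, 0.2075, 0.066], [0.5478, 0.1331, 0.066]] (np.float64(1.3605914178610323), np.float64(0.07341009714687857)) (np.float64(-88.21043009051924), np.float64(0.07441327617824774)) mid diag [0.50991112 0.16943235 0.066     ]
```

Run:
```python
from station import r
from h import *
t=load("top0");print("big",plane(t,(235,286),.17))
print([np.round(r.inverse_kinematics([.5099,.1695,z],[180,0,y])) for z,y in((.4,158),(.276,158),(.276,91.5))])
r.servo_line([.5099,.1695,.36])
r.reach([.5099,.1695,.36],[180,0,158])
s=shot(r,"wrist","w3"); 
r.servo_line([.5099,.1695,.277],speed=.08)
s=r.sense();print(s["clock"],s["contact_force"],s["tcp_pos"],s["orientation"])
shot(r,"wrist","w4");shot(r,"scene","s4")
```

```text
big [0.26218165 0.26845252 0.17      ]
[array([ 15.,  -5.,  81.,   0., 104., -53.]), array([ 15.,  -4.,  93.,   0.,  91., -53.]), array([15., -4., 93., -0., 91., 13.])]
6.0833 [-0.51856983 -0.4260835   0.07671073] [0.51009178 0.16952768 0.27778143] [1.79954774e+02 5.83915994e-02 1.57995908e+02]
```

View pics/w4.png

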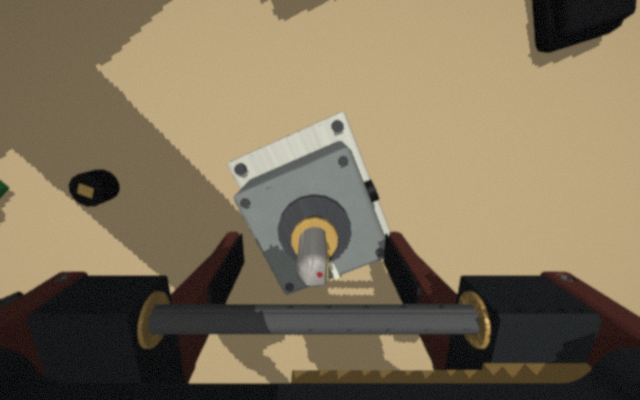

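View pics/s4.png

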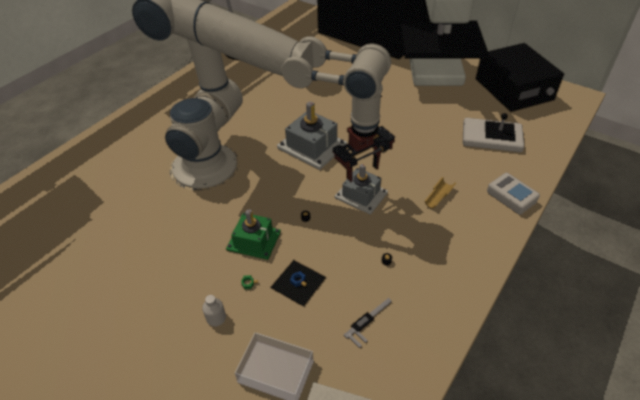

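The shaft top at (312,270) sits midway between the fingers, with the red dot on the right finger's side. Next I pinch it and turn.

Run:
```python
from station import r
from h import *
r.grab(squeeze=20)
s=r.sense();print(s["clock"],s["opening"],s["contact_force"],s["torque"],s["tcp_pos"])
shot(r,"wrist","w5")
```

```text
7.2667 0.016637038000065444 [-2.01504561 -4.29520807  1.10029098] [-0.59798443  0.34741039 -0.01130699] [0.50978627 0.16908333 0.2769864 ]
```

View pics/w5.png

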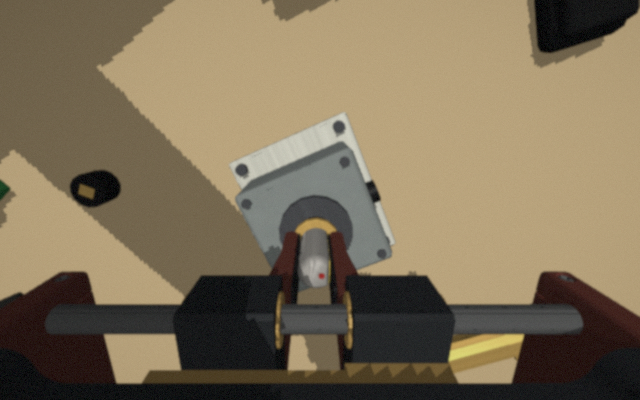

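Run:
```python
from station import r
from h import *
ax=np.array([.5099,.1695])
for th in (68,46,24,1.5):
    n=np.array([np.cos(np.radians(th)),np.sin(np.radians(th))])
    p=ax-.0015*n
    r.reach([p[0],p[1],.277],[180,0,th+90])
    s=r.sense();print(th,s["clock"],s["opening"],s["contact_force"],s["torque"],s["orientation"])
r.wait(.4)
s=r.sense();print(s["clock"],s["opening"],s["contact_force"],s["torque"],s["tcp_pos"])
shot(r,"wrist","w6")
```

```text
68 7.5667 0.01685149159810155 [ 1.64541324  3.49584277 -0.37588396] [ 0.34556419 -0.21968465 -0.06763094] [1.79910865e+02 1.38011942e-02 1.58019703e+02]
46 8.025 0.016649143003239414 [ 1.0036697   1.55736332 -1.66536124] [ 0.28766914 -0.15261187 -0.05394684] [ 1.79962993e+02 -7.96635310e-03  1.36211972e+02]
24 8.4833 0.01647146787210969 [-0.51217114  1.87199811  1.01475038] [ 0.14118951  0.02784166 -0.03869424] [-1.79985227e+02 -1.47841188e-02  1.14294302e+02]
1.5 8.95 0.01724521027496279 [-3.27966132  1.05709369  1.25062314] [0.0574006  0.67214176 0.01283549] [-1.79934220e+02  5.46864293e-03  9.18174985e+01]
9.35 0.01660278354039739 [-5.85018758  0.34535765  1.95143449] [-0.00812963  0.87787401  0.05707234] [0.5081403  0.1694629  0.27696516]
```

View pics/w6.png

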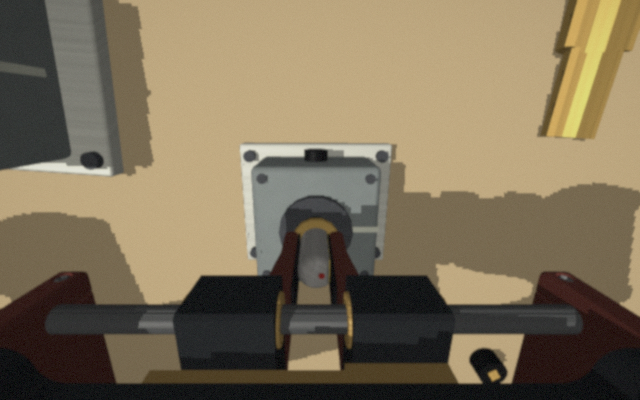

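Step 1 is met: the opening is 16.6 mm on the flat, the yaw is 91.5° and I held it for over 0.4 s. The side force suggests the axis is slightly off my visual estimate, so I'll re-pinch lightly along x and then y to find it by touch.

Run:
```python
from station import r
from h import *
def pr(t):
    s=r.sense();print(t,round(s["clock"],2),round(s["opening"],4),np.round(s["contact_force"],2),np.round(s["tcp_pos"],4))
r.let_go(); pr("open")
r.servo_line([.5073,.1700,.277],speed=.02); pr("moved")
r.grab(10); r.wait(.2); pr("x pinch")
shot(r,"wrist","w7")
r.let_go()
r.servo_line([.5090,.1700,.30],speed=.05)
r.reach([.5090,.1700,.30],[180,0,1.5]); pr("rot")
shot(r,"wrist","w8")
r.servo_line([.5090,.1700,.277],speed=.05); pr("down")
r.grab(10); r.wait(.2); pr("y pinch")
shot(r,"wrist","w9")
```

```text
open 10.57 0.0882 [-0.2   0.14  1.55] [0.5084 0.1695 0.277 ]
moved 10.82 0.088 [ 0.38 -0.06  1.42] [0.5072 0.17   0.277 ]
x pinch 12.1 0.0169 [ 5.39  0.54 -1.56] [0.5076 0.17   0.277 ]
rot 15.32 0.0873 [-0.48 -0.23 -0.7 ] [0.509  0.17   0.2998]
down 15.98 0.0876 [ 0.69 -0.31  0.41] [0.509  0.17   0.2768]
y pinch 17.23 0.0199 [ 0.73  3.32 -0.74] [0.509  0.1703 0.277 ]
```

View pics/w8.png

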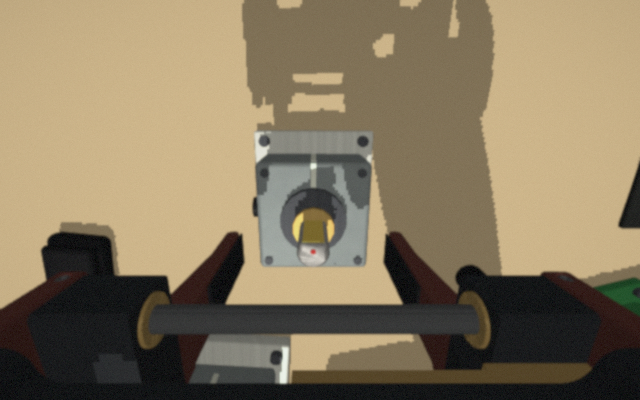

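The view confirms that the flat faces the index line: the red dot at (313,252) and the yellow flat both point up the image, along the white line at (314,165). The axis by touch is about (0.5094, 0.1704). Next, look at the collar.

Run:
```python
from station import r
from h import *
r.let_go()
r.servo_line([.5094,.1704,.36],speed=.15)
r.reach([.525,-.20,.33],[180,0,-8]); r.wait(.15)
shot(r,"wrist","c1")
r.servo_line([.54,-.16,.29],speed=.2); r.wait(.15)
shot(r,"wrist","c2"); print(r.sense()["clock"])
a=cv2.imread("pics/c1.png");b=cv2.imread("pics/c2.png")
cv2.imwrite("pics/c12.png",np.vstack([cv2.resize(x[100:300,140:500],(540,300)) for x in(a,b)]))
```

```text
21.35
```

View pics/c12.png

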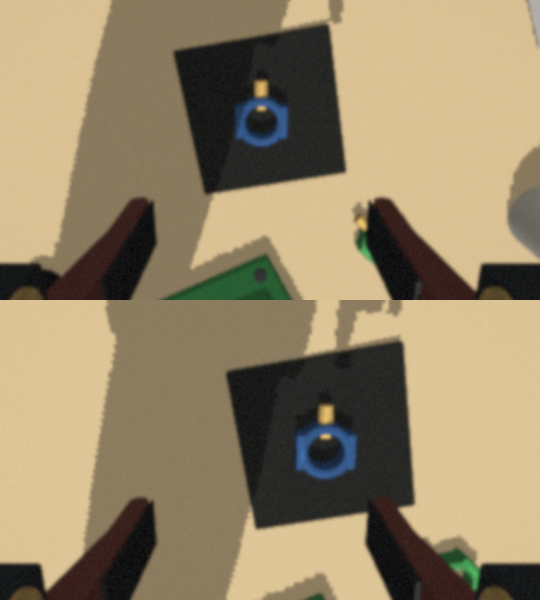

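Run:
```python
import cv2,numpy as np
a=cv2.imread("pics/c1.png");b=cv2.imread("pics/c2.png")
def c(im,u,v): return cv2.resize(im[v-25:v+25,u-25:u+25],(400,400),interpolation=cv2.INTER_CUBIC)
cv2.imwrite("pics/c12z.png",cv2.convertScaleAbs(np.hstack([c(a,314,175),c(b,357,192)]),alpha=1.4))
```

```text
(no output)
```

View pics/c12z.png

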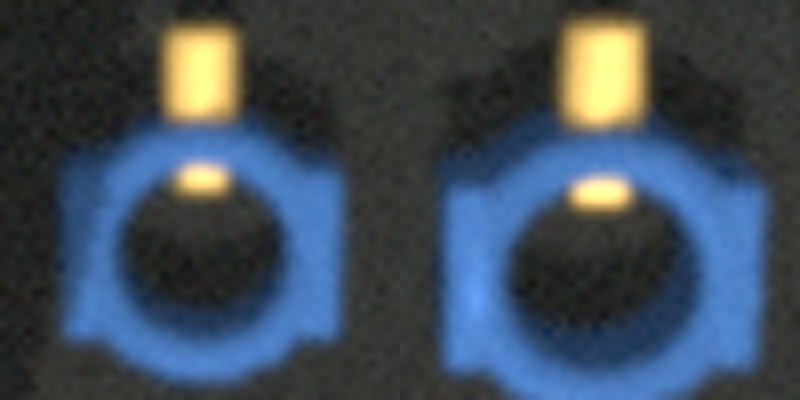

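Run:
```python
from h import *
a=load("c1");b=load("c2")
A=lambda x,y:(289+x/8,150+y/8); B=lambda x,y:(332+x/8,167+y/8)
print(tri([(a,A(203,252)),(b,B(201,274))]))
print("head",tri([(a,A(202,72)),(b,B(205,75))]))
ang=lambda p,q:np.degrees(np.arctan2(q[1]-p[1],q[0]-p[0]))
for s,f,c,h,t,e1,e2,l1,l2 in((a,A,(203,252),(202,72),(203,180),(338,340),(343,175),(88,340),(93,170)),(b,B,(201,274),(205,75),(202,192),(357,370),(368,185),(43,370),(45,190))):
    pc=plane(s,f(*c),.022);ph=plane(s,f(*h),.018);pt=plane(s,f(*t),.017)
    g=[plane(s,f(*e),.022) for e in(e1,e2,l1,l2)]
    print(pc,ph,"ang c-h",ang(pc,ph),"t-h",ang(pt,ph),"faces",ang(g[0],g[1]),ang(g[2],g[3]),"mid",sum(g)/4,np.linalg.norm(g[0]-g[2]))
```

```text
(array([ 0.53781362, -0.20157403,  0.01797687]), [array([-0.,  0.]), array([ 0. , -0.1])])
head (array([ 0.56076393, -0.20458039,  0.01597447]), [array([-0.1,  0.1]), array([ 0.1, -0.2])])
[ 0.5387864  -0.20171884  0.022     ] [ 0.56120956 -0.20469521  0.018     ] ang c-h -7.561049427796469 t-h -7.3317626074329265 faces -8.548237176114224 -10.321612206985982 mid [ 0.53788849 -0.20322166  0.022     ] 0.032605041091668764
[ 0.53907251 -0.20108132  0.022     ] [ 0.56109237 -0.20425164  0.018     ] ang c-h -8.192880707313645 t-h -6.298807724753292 faces -7.603947941783376 -7.2661561245888215 mid [ 0.53834222 -0.20126179  0.022     ] 0.03624214750795579
```

Collar centre is (0.539, -0.2013) and yaw is about -7.8°, with the brass screw pointing up the image at (314,159) in c1. The triangulated height of about 18 to 22 mm agrees with the top at 22 mm. Grasping it now.

```bash
python3 - <<'E'
from station import r
from h import *
def pr(t):
    s=r.sense();print(t,round(s["clock"],2),round(s["opening"],4),np.round(s["contact_force"],2),np.round(s["torque"],2),np.round(s["tcp_pos"],4),np.round(s["orientation"],2))
r.servo_line([.539,-.2013,.26],rotation=[180,0,-7.8],speed=.2)
r.servo_line([.539,-.2013,.190],speed=.1); pr("down")
r.grab(35); r.wait(.1); pr("grab")
shot(r,"wrist","g1")
r.servo_line([.539,-.2013,.26],speed=.1); r.wait(.2); pr("lift")
shot(r,"wrist","g2")
E
python3 -c "
import cv2,numpy as np
a=cv2.imread('pics/g1.png');b=cv2.imread('pics/g2.png')
cv2.imwrite('pics/g12.png',np.hstack([cv2.resize(x[200:350,240:390],(400,400),interpolation=cv2.INTER_CUBIC) for x in (a,b)]))"
```

```text
down 22.61 0.0878 [ 0.43 -0.39  0.48] [-0.01  0.14  0.01] [ 0.5392 -0.2012  0.1902] [ 1.7999e+02 -4.0000e-02 -7.7900e+00]
grab 23.56 0.0357 [-0.21  0.33 -0.38] [0.06 0.16 0.03] [ 0.539  -0.2013  0.19  ] [-180.     0.    -7.8]
lift 24.66 0.036 [ 0.45  0.36 -0.09] [0.   0.09 0.03] [ 0.5388 -0.2012  0.259 ] [-1.7997e+02  9.0000e-02 -7.8000e+00]
```

View pics/g12.png

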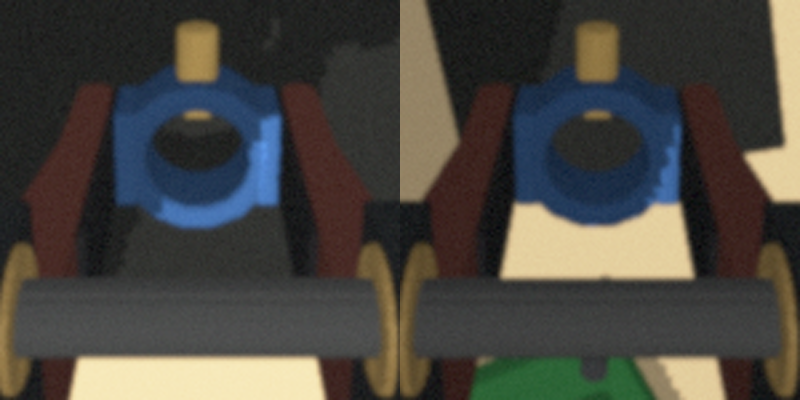

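```bash
python3 -c "
import cv2,numpy as np
b=cv2.imread('pics/g2.png')
cv2.imwrite('pics/g2z.png',cv2.convertScaleAbs(cv2.resize(b[205:290,275:355],(752,799//1),interpolation=cv2.INTER_CUBIC)[:600],alpha=1.8))"
```

```text
(no output)
```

View pics/g2z.png

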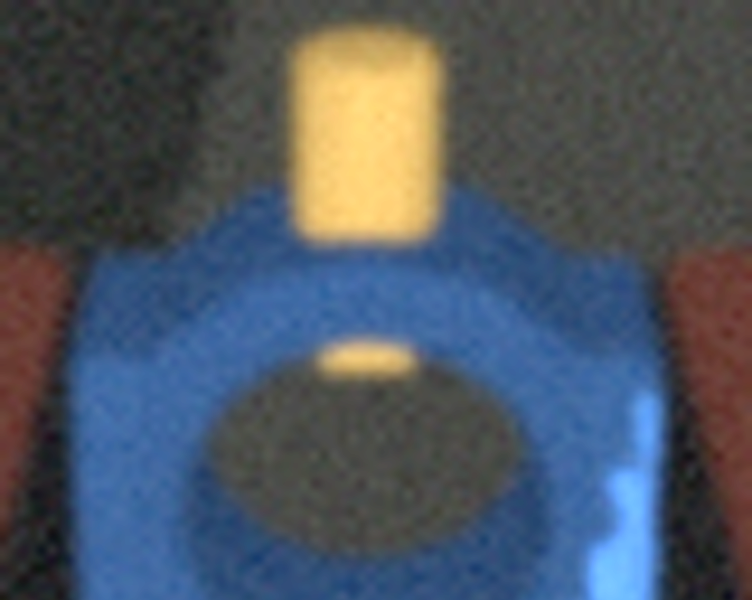

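Run:
```python
from h import *
s=load("g2")
th=np.radians(-7.8);ex=np.array([np.cos(th),np.sin(th),0]);c0=np.array([.5388,-.2012,0])
for t in (-.002,-.001,0,.001,.002):
    p=lambda d,z:np.round(proj(s,c0+ex*(t+d)+[0,0,z]),1)
    print(t,"toprim far",p(.0112,.091),"(obs 314.1,241.7) botrim near",p(-.0112,.075),"(obs 314,264.0) head end top",p(.028,.086),"lug",p(.011,.091),"(obs v 242.8)")
```

```text
-0.002 toprim far [313.3 244.9] (obs 314.1,241.7) botrim near [313.4 265.7] (obs 314,264.0) head end top [313.3 214. ] lug [313.3 245.3] (obs v 242.8)
-0.001 toprim far [313.3 243.3] (obs 314.1,241.7) botrim near [313.4 264.3] (obs 314,264.0) head end top [313.3 212.3] lug [313.3 243.6] (obs v 242.8)
0 toprim far [313.3 241.7] (obs 314.1,241.7) botrim near [313.4 262.9] (obs 314,264.0) head end top [313.3 210.6] lug [313.3 242. ] (obs v 242.8)
0.001 toprim far [313.3 240.1] (obs 314.1,241.7) botrim near [313.4 261.5] (obs 314,264.0) head end top [313.3 209. ] lug [313.3 240.4] (obs v 242.8)
0.002 toprim far [313.3 238.4] (obs 314.1,241.7) botrim near [313.4 260.1] (obs 314,264.0) head end top [313.3 207.3] lug [313.3 238.8] (obs v 242.8)
```

```bash
cat >> h.py <<'E'
def pr(r,t):
    s=r.sense();print(t,round(s["clock"],2),round(s["opening"],4),np.round(s["contact_force"],2),np.round(s["torque"],2),np.round(s["tcp_pos"],4),np.round(s["orientation"],2)); return s
E
python3 - <<'E'
from station import r
from h import *
r.servo_line([.539,-.2013,.36],speed=.25)
r.reach([.5098,.1704,.36],[180,0,1.5]); r.wait(.2); pr(r,"above")
shot(r,"wrist","i1")
r.servo_line([.5098,.1704,.317],speed=.08); r.wait(.1)
pr(r,"near"); shot(r,"wrist","i2");shot(r,"scene","i2s")
a=cv2.imread('pics/i1.png');b=cv2.imread('pics/i2.png')
cv2.imwrite('pics/i12.png',cv2.convertScaleAbs(np.hstack([cv2.resize(x[200:320,255:375],(400,400),interpolation=cv2.INTER_CUBIC) for x in (a,b)]),alpha=1.5))
E
```

```text
above 26.85 0.0362 [ 0.6   0.2  -0.08] [0.03 0.08 0.05] [0.5102 0.1694 0.3599] [179.99   0.     1.4 ]
near 27.68 0.0358 [-0.08  0.07 -0.15] [0.01 0.12 0.03] [0.5099 0.1705 0.3178] [-1.7998e+02 -7.0000e-02  1.5000e+00]
```

View pics/i12.png

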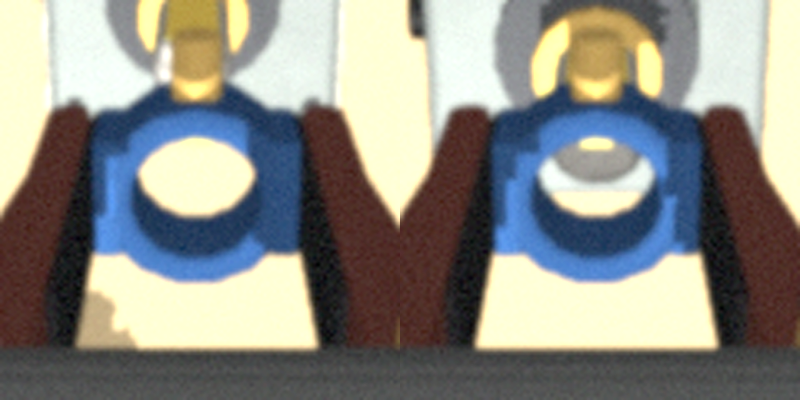

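Through the bore, the grey shaft end at (595,160) in the crop is centred under the collar, and the screw lines up with the yellow flat. Now I descend in steps with force checks.

Run:
```python
from station import r
from h import *
for z in (.311,.308,.304,.300,.294,.286,.279,.274):
    r.servo_line([.5098,.1704,z],speed=.04)
    s=pr(r,z)
    f=s["contact_force"]
    if abs(f[2])>8 or np.hypot(f[0],f[1])>8: print("stop");break
shot(r,"wrist","j1");shot(r,"scene","j1s")
```

```text
0.311 28.08 0.0359 [-0.07 -0.69 -1.04] [-0.01  0.22  0.01] [0.5097 0.1704 0.3105] [1.7999e+02 5.0000e-02 1.5000e+00]
0.308 28.33 0.0355 [-0.55 -0.5  -1.44] [0.   0.12 0.03] [0.5097 0.1704 0.3077] [1.7999e+02 3.0000e-02 1.5000e+00]
0.304 28.58 0.0356 [-0.23  0.33 -0.72] [-0.    0.18  0.03] [0.5097 0.1704 0.3036] [1.7999e+02 4.0000e-02 1.5000e+00]
0.3 28.83 0.0358 [-0.35 -0.48 -0.62] [-0.02  0.11 -0.03] [0.5097 0.1704 0.2996] [1.7999e+02 4.0000e-02 1.5000e+00]
0.294 29.13 0.0358 [ 0.44  0.38 -0.1 ] [-0.02  0.17 -0.03] [0.5097 0.1704 0.2935] [1.7999e+02 5.0000e-02 1.5000e+00]
0.286 29.48 0.0356 [ 0.72  0.34 -0.16] [-0.02  0.15 -0.05] [0.5097 0.1704 0.2855] [1.7999e+02 5.0000e-02 1.5000e+00]
0.279 29.81 0.0357 [ 0.58  0.94 -0.57] [0.06 0.16 0.  ] [0.5097 0.1704 0.2785] [1.7999e+02 5.0000e-02 1.5000e+00]
0.274 30.08 0.0358 [ 0.08  0.09 -0.49] [ 0.01  0.15 -0.02] [0.5097 0.1704 0.2736] [1.7999e+02 4.0000e-02 1.5000e+00]
```

It slid on with no side force. Now press the washer.

Run:
```python
from station import r
from h import *
for z in (.2715,.2695,.2675,.2655):
    r.servo_line([.5098,.1704,z],speed=.02); r.wait(.25)
    f=np.mean([ (r.wait(.02),r.sense()["contact_force"])[1] for _ in range(8)],axis=0)
    print("mean F",np.round(f,2)); s=pr(r,z)
    if abs(f[2])>20: print("stop");break
shot(r,"wrist","k1");shot(r,"scene","k1s")
a=cv2.imread('pics/k1.png');b=cv2.imread('pics/k1s.png')
cv2.imwrite('pics/k12.png',cv2.convertScaleAbs(np.hstack([cv2.resize(a[190:320,250:380],(400,400),interpolation=cv2.INTER_CUBIC),cv2.resize(b[140:215,325:400],(400,400),interpolation=cv2.INTER_CUBIC)]),alpha=1.5))
```

```text
mean F [0.97 0.32 1.72]
0.2715 30.84 0.0357 [0.53 0.42 0.96] [ 0.09 -0.07 -0.03] [0.5099 0.1704 0.2718] [-1.7999e+02 -5.0000e-02  1.5000e+00]
mean F [2.61 0.78 4.26]
0.2695 31.48 0.0362 [2.58 1.33 3.52] [ 0.17 -0.31  0.04] [0.5099 0.1704 0.2698] [-1.7999e+02 -5.0000e-02  1.5000e+00]
mean F [1.9  0.38 5.96]
0.2675 32.11 0.036 [2.06 0.53 5.24] [ 0.1  -0.21  0.03] [0.5099 0.1704 0.268 ] [-1.7999e+02 -6.0000e-02  1.5000e+00]
mean F [1.33 0.58 7.49]
0.2655 32.74 0.0359 [1.55 0.3  7.77] [ 0.05 -0.04 -0.03] [0.5099 0.1704 0.2664] [-1.7999e+02 -6.0000e-02  1.5000e+00]
```

View pics/k12.png

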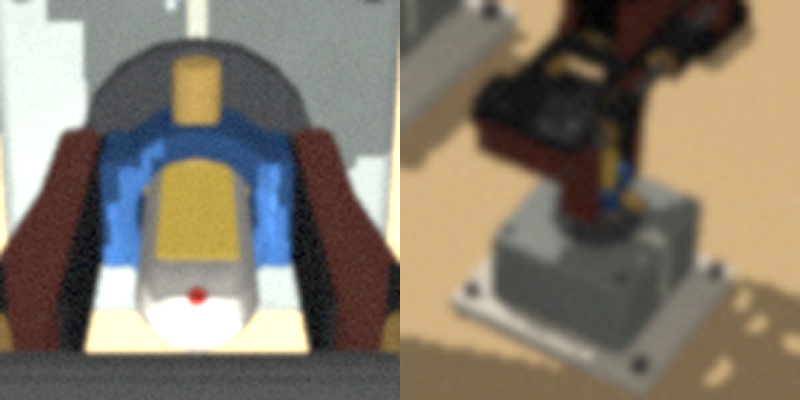

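Run:
```python
from station import r
from h import *
r.servo_line([.5098,.1704,.2647],speed=.02); r.wait(.5)
f=np.mean([ (r.wait(.02),r.sense()["contact_force"])[1] for _ in range(10)],axis=0)
print(f); s=pr(r,"final"); print(s["joint_vel"])
shot(r,"wrist","l1"); shot(r,"top","l1t"); shot(r,"scene","l1s")
r.wait(.2)
```

```text
[1.02080134 0.39902289 8.52285229]
final 33.76 0.0354 [ 1.04 -0.63  8.4 ] [-0.   -0.    0.02] [0.5099 0.1704 0.2657] [-1.7998e+02 -7.0000e-02  1.5000e+00]
[-0.03237919 -0.06044547 -0.03441454 -0.03292486 -0.02185111 -0.05498606]
```

View pics/l1.png

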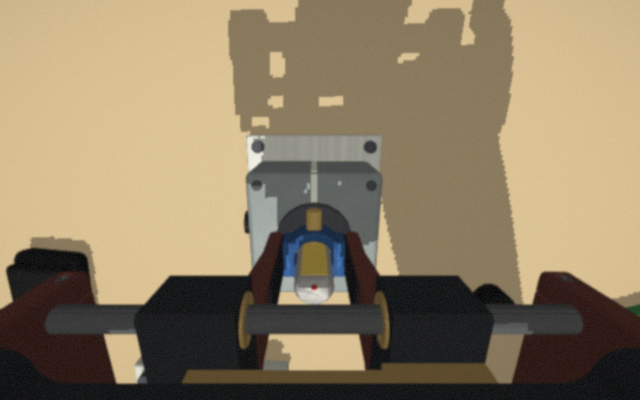

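View pics/l1s.png

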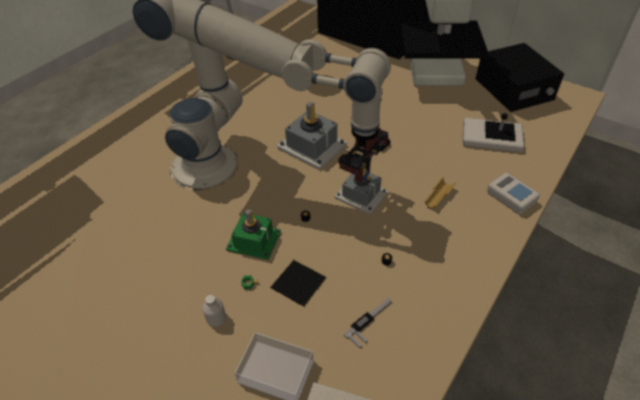

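The collar is on the shaft and the screw head (314,218), flat (314,260), red dot (313,287) and index line (314,180) are in one column. The bystanders have not moved. Handing in.

Run:
```python
from station import r
print(r.hand_in()); print(r.sense()["contact_force"],r.sense()["clock"])
```

```text
the job is handed in; nothing more can be done
None
the job is handed in; nothing more can be done
```

The job is handed in at about 34 s of the 54 s allowed. The collar is on the shaft of the smaller grey drive, still gripped, and holding the washer down. No verdict was reported.

**What I did:**
- I pinched the shaft on its flat (opening 16.6 mm, so the pad sat on the flat) and turned it about 66° clockwise until the flat faced the index line.
- I located the shaft axis by touch, since the visual estimate was about 1 mm off.
- I lifted the blue collar from the pad, slid it on with its set screw over the flat and no noticeable side force, and pressed the washer.

**Last checks:**
- **Push:** the upward force was about 8.5 N. By the spring values that is about 5.5 mm of sink. The tool height puts the collar's underside near 81.7 mm, which means about 6.3 mm. The two disagree by just under 1 mm, but both are above the 4 mm asked for.
- **Alignment:** in the wrist picture the screw head, flat, red dot and index line are in one column.
- **Grip and rest:** I gripped the collar at 35 N. The side force was about 1 N and the arm was at rest.
- **Bystanders:** they look unmoved in the scene picture.

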